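Wedge a printing screen tight in its jig

ROBOT

A 7-joint arm with a two-finger parallel gripper is mounted at the origin on the work surface. World frame = base frame: x ahead of the robot, y to its left, z up, the work surface at z = 0. Lengths are in m, angles in rad, forces in N, time in s.
With the tool pointing down it reaches from about 0.35 to 0.9 m from the base axis. Payload 7.2 kg.
Tool frame: the origin (TCP) lies on the centre line of the jaws, within the pads' length; the fingertips stand 22 mm ahead of it and the grasp point (between the pads) lies 3 mm ahead of it; z points along the fingers, y is the direction in which the jaws open and shut (so a half turn about z gives the same grasp; the last joint's range is limited). The gripper opens to 88 mm and grips with 3 to 60 N. Pads are 20 mm wide; open, the fingers measure 115 mm over their backs; the gripper's body (75 mm by 178 mm) begins 61 mm behind the grasp point.
Start: joints at [-1.24, 0.411, -0.013, 1.596, 0.006, 1.134, -0.082], TCP at [0.243, 0.576, 0.245] pointing down, gripper open.
Joint ranges: [-2.95, 2.95], [-0.29, 1.99], [-1.47, 1.44], [0.14, 2.54], [-1.03, 4.17], [0.13, 1.85], [-2.86, 2.86]. Speed limits (rad/s): [2.39, 2.39, 3.01, 3.01, 3.14, 3.14, 3.14].

INTERFACE

Orientations are given as a rotation vector (axis times angle).
In Python, from plant import get_obs, grab_frame, close_job gives the robot as it stands. The module is installed in compiled form; this text tells all that it offers.
- The arm moves only by the shell command python3 -m pendant 'ROWS' [FORCE]. ROWS is JSON, a list of rows, each a list of 5 numbers: the finger opening in m, from 0 to 0.0878, then the shift along the world's x, y, z in m, then the turn about the world's z in rad. In form: [[claw, dx, dy, dz, spin], ...]. A call has exactly 8 rows; each row is the pose to reach, as a shift and turn from the pose measured when the call began; what a row does not reach only later rows make up. A row lasts 1/12 s, in which the tool goes at most 41.7 mm and 7.16 degrees, less where a joint would pass 70% of its speed; a pose out of reach is approached as far as the arm can. A call with a gripper value outside its range is refused whole. The fingers move at their own pace and stop on an object; FORCE is the grip in N (left out, the last holds). Time passes only in rows, so rows that repeat a pose let the fingers close, or fill a call up. It gives the time, the measured TCP pose, the force and the opening at its end, in the units of the state.
- get_obs(): the state, without advancing time (a new reading comes with each control period).
- grab_frame(name): name is "scene" or "top" or "wrist"; returns a dict with "image" (400x640x3 uint8, red, green, blue), "vfov" (degrees; the focal length in pixels is half the picture's height over the tangent of half this angle, whatever the lens; pixels are square), "cx", "cy" (the principal point, pixels), "extrinsics" (4x4, takes a point from camera to world coordinates). Camera axes: x right, y up, looking along -z (the intrinsics and any distortion apply to the point x, -y, -z); pixel columns grow to the right and rows downward; lengths in m; the calibration is good to about 2 mm. The wrist camera is an equidistant fisheye: a pixel r from the principal point sees the ray r / f radians off the axis. A picture is of the moment at which its call begins. There is no depth.
- close_job(): hands the job in, once; it reports no verdict.
The state is a dict: "time_s": time; "joints": joint angles; "qvel": joint speeds; "tau": joint torques, N m; "tcp_pos": TCP position; "eef_rot": TCP orientation; "wrist_force": force on the tool from outside, world axes, zero at the start; "wrist_torque": the same for the moment, N m; "grip_width": opening from 0.0 (shut) to 1.0 (fully open).
Only numpy, scipy, OpenCV 4.12 (cv2) and the standard library are available. Lean on these libraries where they do the work, as an engineer would, in place of code of your own. Each camera call takes 0.05 s, during which the arm holds its last target. There are 200 camera calls.

TASK

The printing screen lies loose in its wooden jig on the bench. Take the tall wedge from the wedge rack (not the short wedge or the straight block) and drive it, thin end down, into the gap between the screen's near edge and the raised stop block, about the middle of the block, until the screen is pushed fully home against the far stop and locked tight; leave the wedge standing in the gap and let go.

Things in the scene. Friction and masses are not known exactly. Their poses are not given: they have to be found in the camera images.
- wedge_center (a point): Centre (half-way up) of the tall wooden wedge, 100 mm high, ~90 g. Thin end down; x faces taper from 12 mm thick at the foot to 54 at the top; y sides flat, parallel, 40 mm apart: grip these in the upper third and lift straight up. Stands in one of 3 places, 62 mm apart, of a low rack (walls 40 mm high); beside it a 50 mm high wedge and a 75 mm straight block, 27 mm thick. z up.
- gap (a point): Fixed point 65 mm above the bench, level with the tops of stop block and screen (nothing on the jig is higher), in the middle of the gap as it is with the screen home: block face (120 mm wide) 18 mm to -x, screen edge then 18 mm to +x. x across the gap to the screen, y along it, z up. Gap open down to the bench. Wedge goes in with its x across; tight, its centre is ~7 mm below here.
- screen_edge (a point): Middle of the top of the near edge of the wood-framed screen (260 x 220 x 35 mm, ~0.35 kg, orange tape on top), flat on the jig's 30 mm high deck. Slides between side rails to the far stop, at first 6 to 11 mm away, so the loose gap is 25 to 30 mm wide. Sliding it takes 5 to 20 N down on the wedge, which then jams and stays by friction. Axes as the gap's, origin on the edge.
There are look-alikes about, which are no part of the job. Leave any purple look-alike of the part that bears wedge_center alone.

How it is judged:
On the way:
1. the tall wedge's thin end is down in the gap (z of wedge_center in the frame of gap below 0.04 m and x of wedge_center in the frame of gap between -0.025 and 0.025 m and y of wedge_center in the frame of gap between -0.06 and 0.06 m), for 0.1 s.
At the end, for the whole second after the job is handed in: Screen flat, within 3 mm of home at the far stop; tall wedge stands in the gap, upright within 11 and square within 15 degrees, within 40 mm of the stop block's middle and 15 mm of the gap's, its centre 25 mm below to 8 mm above the gap point, pressing the screen with over 1.5 N; all at rest (x of screen_edge in the frame of gap above 0.015 m and z of wedge_center in the frame of gap between -0.025 and 0.008 m and x of wedge_center in the frame of gap between -0.015 and 0.015 m and y of wedge_center in the frame of gap between -0.04 and 0.04 m and angle between wedge_center's own z axis and vertical below 0.2 rad and angle between the x axis of wedge_center and the x axis of gap, either way round below 0.26 rad and angle between screen_edge's own z axis and vertical below 0.06 rad and contact force between wedge and screen above 1.5 N and linear speed of each of wedge, screen below 0.02 m/s); the robot touches nothing.
It also fails if it takes over 42 s, if anything falls off the work surface, if the arm or the gripper's body presses on something with over 40 N, if the wrist force passes 120 N, or if a joint passes its speed limit or range.

## Working session

There is one attempt and no reset: what is moved stays moved. The work goes in short steps, Python scripts to look and compute and a shell command to move; the robot and the scene stay as the last step left them, time stands still between calls to the robot, and variables do not carry over. Pictures are saved under pics/ and viewed, about 8 in all and at most 12, crops included, and the job is handed in when it is done.

```bash
mkdir -p pics; cat > h.py <<'E'
import numpy as np, cv2
from plant import get_obs, grab_frame
def save(name,fn):
    d=grab_frame(name); np.savez('pics/'+fn+'.npz',**d); cv2.imwrite('pics/'+fn+'.png',d['image'][:,:,::-1]); return d
def load(fn): 
    z=np.load('pics/'+fn+'.npz'); return {k:z[k] for k in z.files}
def ray(d,u,v,fish=False):
    f=200/np.tan(np.radians(float(d['vfov']))/2); x=(u-float(d['cx']))/f; y=(v-float(d['cy']))/f
    if fish:
        r=np.hypot(x,y); s=np.sin(r)/max(r,1e-9); c=np.array([x*s,-y*s,-np.cos(r)])
    else: c=np.array([x,-y,-1.])
    E=d['extrinsics']; return E[:3,3],E[:3,:3]@c
def plane(d,u,v,z,fish=False):
    o,r=ray(d,u,v,fish); return o+r*(z-o[2])/r[2]
E
python3 - <<'E'
from h import *
for n in ('top','scene'):
    d=save(n,n+'0'); print(n,d.keys(),d['vfov'],d['cx'],d['cy'],d['extrinsics'].round(3))
o=get_obs(); print(o)
E
```

```text
top dict_keys(['image', 'vfov', 'cx', 'cy', 'extrinsics']) 44.227949668142095 320.81931372392734 209.11626651580272 [[-0.03   0.996 -0.083  0.392]
 [-0.999 -0.032 -0.022  0.019]
 [-0.025  0.082  0.996  1.147]
 [ 0.     0.     0.     1.   ]]
scene dict_keys(['image', 'vfov', 'cx', 'cy', 'extrinsics']) 46.79250581961862 319.69312603023326 201.8743905604265 [[-0.611 -0.54   0.579  0.999]
 [ 0.792 -0.432  0.433  0.421]
 [ 0.017  0.723  0.691  0.697]
 [ 0.     0.     0.     1.   ]]
{'time_s': 0.1, 'joints': array([-1.24017909,  0.41183395, -0.01271632,  1.59698552,  0.00562024,
        1.13431699, -0.08221355]), 'qvel': array([-0.00047316, -0.00277873, -0.00085262, -0.00274144, -0.00275261,
        0.00322126,  0.00088209]), 'tau': array([ 2.08646765e-03, -5.89099431e+01,  6.43525366e-01, -2.91709077e+01,
       -5.38234238e-02,  1.45487487e-02,  3.94923450e-05]), 'tcp_pos': array([0.24257061, 0.57552309, 0.24387409]), 'eef_rot': array([-6.22246110e-01, -3.07917172e+00,  2.35243488e-03]), 'wrist_force': array([-0.21624421, -0.3074867 , -0.56061956]), 'wrist_torque': array([ 0.02483692,  0.01734365, -0.0090439 ]), 'grip_width': 0.9929840851266203}
```

View pics/top0.png

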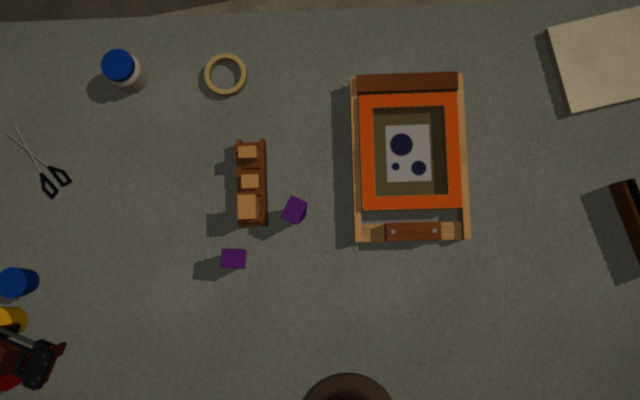

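View pics/scene0.png

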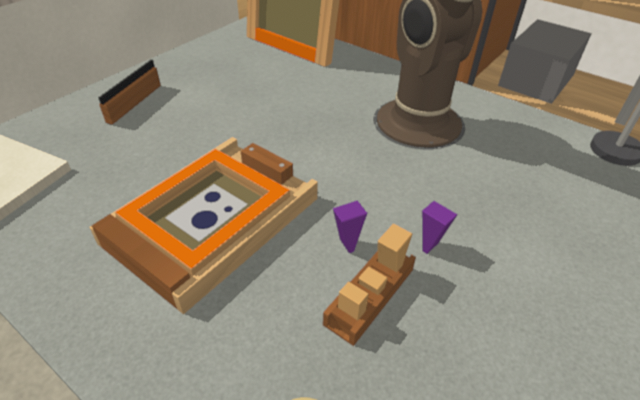

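The top view shows the rack at about (252,183), with the tall wedge in its near place at (247,207). The purple look-alikes are at (293,210) and (233,259). The jig has its stop block at (413,231), and the screen's near edge is at row 209 or so. The scene view agrees, with the tall wedge top at (395,240).

```bash
python3 - <<'E'
from h import *
t=load('top0'); s=load('scene0')
def rect(m):
    cs,_=cv2.findContours(m,cv2.RETR_EXTERNAL,cv2.CHAIN_APPROX_NONE); return sorted(cs,key=cv2.contourArea)[::-1]
H=cv2.cvtColor(t['image'],cv2.COLOR_RGB2HSV)
for p in [(247,207),(250,181),(248,153),(413,232),(380,232),(410,203),(265,190),(410,217),(410,212),(362,150)]: print(p,t['image'][p[1],p[0]],H[p[1],p[0]])
org=cv2.inRange(H,(3,220,150),(14,255,255))
c=rect(org)[0]; r=cv2.minAreaRect(c); print('tape',r)
b=cv2.boxPoints(r); print([plane(t,u,v,.065).round(4) for u,v in b])
im=t['image'][:,:,::-1]
A=cv2.resize(im[125:275,210:330],None,fx=5,fy=5,interpolation=cv2.INTER_CUBIC)[:600]
B=cv2.resize(im[180:250,340:480],None,fx=5,fy=5,interpolation=cv2.INTER_CUBIC)
cv2.imwrite('pics/A.png',A[:, :600]);
C=cv2.resize(s['image'][190:350,310:470][:,:,::-1],None,fx=3.5,fy=3.5,interpolation=cv2.INTER_CUBIC)
D=np.zeros((560,780,3),np.uint8); D[:350,:700]=B; cv2.imwrite('pics/B.png',B); 
w=np.zeros((500,800,3),np.uint8); a=cv2.resize(im[135:235,225:315],None,fx=5,fy=5,interpolation=cv2.INTER_CUBIC); w[:,:450]=a
c2=cv2.resize(s['image'][220:345,320:407][:,:,::-1],None,fx=4,fy=4,interpolation=cv2.INTER_CUBIC); w[:,450:450+348]=c2
cv2.imwrite('pics/W.png',w)
E
```

```text
(247, 207) [142 100  55] [ 16 156 142]
(250, 181) [140  99  53] [ 16 158 140]
(248, 153) [138  97  52] [ 16 159 138]
(413, 232) [73 37 16] [ 11 199  73]
(380, 232) [78 57 36] [ 15 137  78]
(410, 203) [146  56   6] [ 11 245 146]
(265, 190) [59 32 15] [ 12 190  59]
(410, 217) [50 50 44] [30 31 50]
(410, 212) [51 51 44] [30 35 51]
(362, 150) [146  57   8] [ 11 241 146]
tape ((380.0, 199.5), (4.0, 1.0), 0.0)
[array([ 0.4979, -0.0829,  0.065 ]), array([ 0.5001, -0.083 ,  0.065 ]), array([ 0.4998, -0.0918,  0.065 ]), array([ 0.4976, -0.0917,  0.065 ])]
```

View pics/W.png

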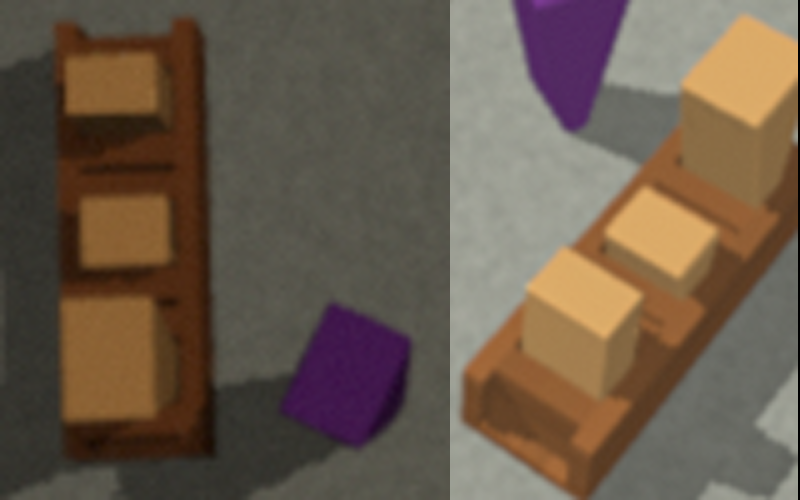

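View pics/B.png

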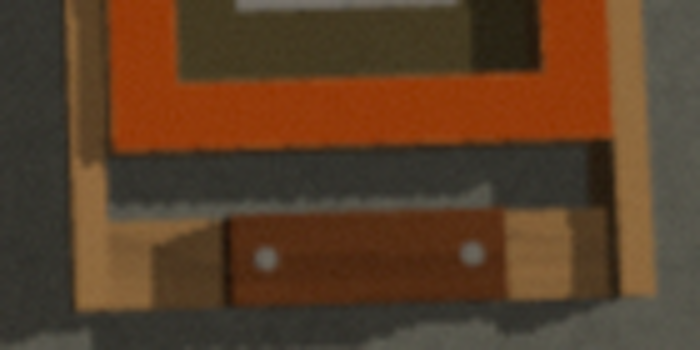

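```bash
python3 - <<'E'
from h import *
t=load('top0'); s=load('scene0')
q=lambda U,V,k,ou,ov:((U+.5)/k-.5+ou,(V+.5)/k-.5+ov)
W=np.array([q(U,V,5,225,135) for U,V in [(62,297),(153,296),(156,418),(63,421)]])
def tri(a,b):
    o1,r1=ray(t,*a);o2,r2=ray(s,*b); A=np.c_[r1,-r2]; x=np.linalg.lstsq(A,o2-o1,rcond=None)[0]; p=o1+r1*x[0];return (p+o2+r2*x[1])/2, np.linalg.norm(p-o2-r2*x[1])
# scene corners: top(of picture)=robot-side..., 
for n,i in (('scene top',(742,15)),('left',(682,85)),('bottom',(757,128))):
    b=q(i[0]-450,i[1],4,320,220)
    for z in (.1,.105,.11): print(n,plane(s,*b,z).round(4))
    for k in range(4):
        p,e=tri(W[k],b)
        if e<.01: print(' match',k,p.round(4),e.round(4))
for z in (.1,.105,.11): P=np.array([plane(t,*w,z) for w in W]); print(z,P.round(4).tolist(),P.mean(0).round(4),[np.linalg.norm(P[i]-P[i-1]).round(4) for i in range(4)], np.degrees(np.arctan2(*(P[0]-P[3])[1::-1])))
for n,a,b in (('block',(228,212),(505,207)),('screen',(112,152),(612,141)),('blockback',(228,305),(505,297))):
    A=plane(t,*q(*a,5,340,180),.065);B=plane(t,*q(*b,5,340,180),.065); print(n,A.round(4),B.round(4),((A+B)/2).round(4),np.linalg.norm(A-B), np.degrees(np.arctan2(*(A-B)[1::-1])))
E
```

```text
scene top [0.4606 0.1834 0.1   ]
scene top [0.4651 0.1854 0.105 ]
scene top [0.4696 0.1874 0.11  ]
 match 0 [0.5115 0.2086 0.1581] 0.005
 match 2 [0.4632 0.1832 0.1021] 0.0024
left [0.5127 0.1848 0.1   ]
left [0.5167 0.1868 0.105 ]
left [0.5208 0.1888 0.11  ]
 match 1 [0.5153 0.1841 0.1019] 0.0037
bottom [0.5134 0.2226 0.1   ]
bottom [0.5175 0.2243 0.105 ]
bottom [0.5215 0.226  0.11  ]
 match 0 [0.5164 0.2226 0.1028] 0.0024
0.1 [[0.5173, 0.222, 0.1], [0.5164, 0.1828, 0.1], [0.4639, 0.1825, 0.1], [0.4639, 0.2225, 0.1]] [0.4904 0.2024 0.1   ] [np.float64(0.0534), np.float64(0.0393), np.float64(0.0525), np.float64(0.04)] -0.45935985995294953
0.105 [[0.5167, 0.2211, 0.105], [0.5158, 0.182, 0.105], [0.4635, 0.1817, 0.105], [0.4635, 0.2215, 0.105]] [0.4899 0.2016 0.105 ] [np.float64(0.0532), np.float64(0.0391), np.float64(0.0523), np.float64(0.0398)] -0.45935985995292805
0.11 [[0.5161, 0.2201, 0.11], [0.5152, 0.1812, 0.11], [0.4632, 0.1809, 0.11], [0.4632, 0.2205, 0.11]] [0.4894 0.2007 0.11  ] [np.float64(0.0529), np.float64(0.0389), np.float64(0.052), np.float64(0.0396)] -0.4593598599529363
block [ 0.4489 -0.0968  0.065 ] [ 0.4473 -0.2177  0.065 ] [ 0.4481 -0.1573  0.065 ] 0.12095393162433576 89.23651632248884
screen [ 0.4769 -0.047   0.065 ] [ 0.4748 -0.2658  0.065 ] [ 0.4759 -0.1564  0.065 ] 0.21882982247956934 89.42988298761968
blockback [ 0.4082 -0.0951  0.065 ] [ 0.408  -0.2158  0.065 ] [ 0.4081 -0.1554  0.065 ] 0.1206418661880819 89.90758570551586
```

The wedge top comes out at z≈0.103, centre (0.490, 0.202), size 53×40 mm, yaw ≈0. The block face is at x≈0.448, mid y≈-0.157. The gap is 28 mm wide, within the stated 25–30. I'll move in now.

```bash
python3 -m pendant '[[0.0878,0.03,-0.04,0,0.1],[0.0878,0.05,-0.075,0,0.2],[0.0878,0.075,-0.11,0,0.3],[0.0878,0.1,-0.145,0,0.4],[0.0878,0.12,-0.18,0,0.4],[0.0878,0.14,-0.21,0,0.4],[0.0878,0.16,-0.24,0,0.4],[0.0878,0.18,-0.27,0,0.4]]' 60
python3 -c "
from h import *;print(get_obs()['tcp_pos'],get_obs()['eef_rot'])"
```

```text
time_s: 0.77
tcp_pos: [0.4235, 0.303, 0.2438]
eef_rot: [-0.0, 3.142, -0.003]
wrist_force: [0.5, 1.2, -0.6]
grip_width: 0.998
[0.42349238 0.30299397 0.24380885] [-3.07273016e-04  3.14157885e+00 -2.89496004e-03]
```

```bash
python3 -m pendant '[[0.0878,0.02,-0.03,0,0],[0.0878,0.04,-0.06,0,0],[0.0878,0.055,-0.085,-0.02,0],[0.0878,0.066,-0.101,-0.05,0],[0.0878,0.0665,-0.101,-0.075,0],[0.0878,0.0665,-0.101,-0.075,0],[0.0878,0.0665,-0.101,-0.075,0],[0.0878,0.0665,-0.101,-0.075,0]]'
python3 -c "
from h import *;save('wrist','w1');o=get_obs();print(o['tcp_pos'])"
```

```text
time_s: 1.43
tcp_pos: [0.4901, 0.203, 0.1698]
eef_rot: [-0.002, 3.141, -0.002]
wrist_force: [-0.1, -0.3, -0.3]
grip_width: 1.001
[0.49035617 0.20326365 0.17026837]
```

View pics/w1.png

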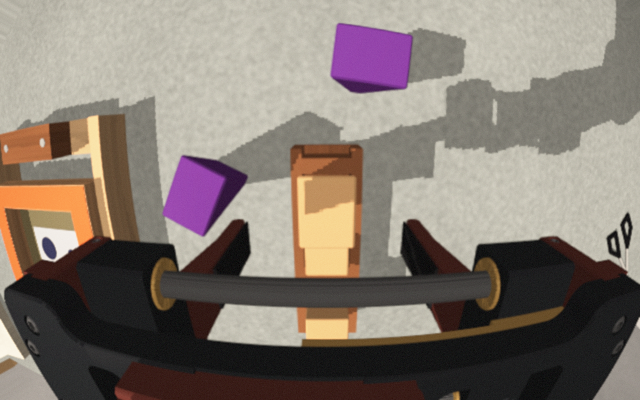

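The wrist view shows the tall wedge top at columns 297–355, midway between the fingertips (249 and 402). The purple wedge is clear of the left finger. I'll descend and grip.

```bash
python3 -m pendant '[[0.0878,0,-0.001,-0.03,0],[0.0878,0,-0.001,-0.05,0],[0.0878,0,-0.001,-0.07,0],[0.0878,0,-0.001,-0.08,0],[0.0878,0,-0.001,-0.08,0],[0.03,0,-0.001,-0.08,0],[0.03,0,-0.001,-0.08,0],[0.03,0,-0.001,-0.08,0]]' 60
python3 -m pendant '[[0.03,0,0,0,0],[0.03,0,0,0,0],[0.03,0,0,0,0],[0.03,0,0,0,0],[0.03,0,0,0.01,0],[0.03,0,0,0.03,0],[0.03,0,0,0.05,0],[0.03,0,0,0.08,0]]' 60
```

```text
time_s: 2.15
tcp_pos: [0.4912, 0.2028, 0.0917]
eef_rot: [-0.003, 3.138, 0.001]
wrist_force: [-0.1, -0.0, 0.6]
grip_width: 0.81
time_s: 2.82
tcp_pos: [0.49, 0.2022, 0.1715]
eef_rot: [-0.003, 3.141, -0.002]
wrist_force: [0.4, -0.5, -1.3]
grip_width: 0.448
```

```bash
python3 -m pendant '[[0.03,0,0,0.035,0],[0.03,0,0,0.065,0],[0.03,0,-0.03,0.065,0],[0.03,-0.005,-0.07,0.065,0],[0.03,-0.01,-0.11,0.065,0],[0.03,-0.015,-0.15,0.065,0],[0.03,-0.02,-0.19,0.065,0],[0.03,-0.025,-0.23,0.065,0]]'
python3 -m pendant '[[0.03,0,-0.03,0,0],[0.03,0,-0.06,0,0],[0.03,0,-0.09,0,0],[0.03,-0.002,-0.115,0,-0.01],[0.03,-0.003,-0.128,0,-0.01],[0.03,-0.003,-0.13,0,-0.01],[0.03,-0.003,-0.13,0,-0.01],[0.03,-0.003,-0.13,0,-0.01]]'
python3 -c "
from h import *;save('wrist','w2');save('scene','s2');save('top','t2');o=get_obs();print(o['tcp_pos'])
a=load('w2')['image'];b=load('s2')['image'];c=np.vstack([cv2.resize(a,(640,400))[:300],b[100:350]]);cv2.imwrite('pics/c2.png',c[:,:,::-1])"
```

```text
time_s: 3.48
tcp_pos: [0.4641, -0.0297, 0.2373]
eef_rot: [-0.003, 3.141, -0.001]
wrist_force: [1.0, -0.2, -1.1]
grip_width: 0.45
time_s: 4.15
tcp_pos: [0.4612, -0.1585, 0.2374]
eef_rot: [0.011, 3.141, -0.0]
wrist_force: [-0.3, 0.3, -0.5]
grip_width: 0.452
[ 0.46135874 -0.15822718  0.23729659]
```

View pics/c2.png

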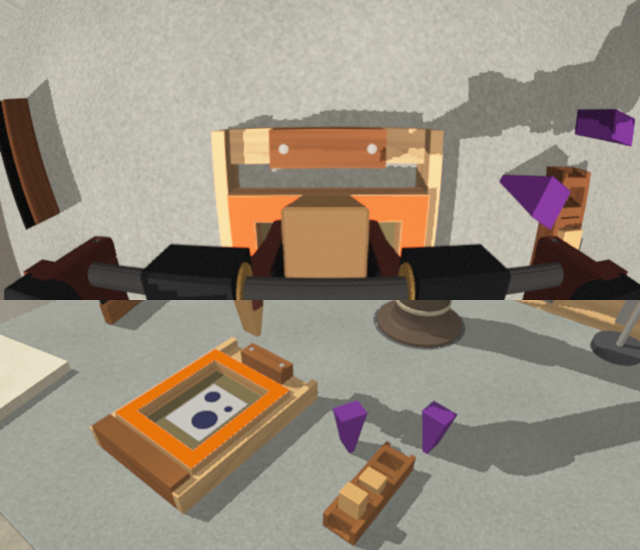

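The wrist view shows the wedge held square. The block face edge is at row ~167 (columns 270–386) and the tape edge at row ~195. I'll convert both to positions as a cross-check.

```bash
python3 - <<'E'
from h import *
d=load('w2')
im=d['image'].astype(int)
for u in (290,310,350,370): print(u,[tuple(im[v,u]) for v in range(162,172)])
for n,u,v in (('blk',270.5,168),('blk',386.5,166.5),('scr',229,195),('scr',428,195),('topnear',283,206),('topnear',366,206),):
    z=.065 if n!='topnear' else .2373+.0113
    print(n,plane(d,u,v,z,True).round(4))
print([[plane(d,u,v,.065,True).round(4)[:2] for v in (166,167,168)] for u in (270,386)])
E
```

```text
290 [(np.int64(188), np.int64(118), np.int64(71)), (np.int64(187), np.int64(112), np.int64(70)), (np.int64(186), np.int64(114), np.int64(69)), (np.int64(189), np.int64(114), np.int64(69)), (np.int64(192), np.int64(119), np.int64(72)), (np.int64(185), np.int64(121), np.int64(80)), (np.int64(159), np.int64(120), np.int64(93)), (np.int64(136), np.int64(124), np.int64(111)), (np.int64(129), np.int64(126), np.int64(116)), (np.int64(124), np.int64(123), np.int64(113))]
310 [(np.int64(184), np.int64(112), np.int64(68)), (np.int64(183), np.int64(112), np.int64(67)), (np.int64(182), np.int64(110), np.int64(66)), (np.int64(187), np.int64(114), np.int64(69)), (np.int64(192), np.int64(120), np.int64(77)), (np.int64(179), np.int64(117), np.int64(79)), (np.int64(158), np.int64(125), np.int64(99)), (np.int64(132), np.int64(125), np.int64(111)), (np.int64(126), np.int64(124), np.int64(114)), (np.int64(127), np.int64(125), np.int64(118))]
350 [(np.int64(178), np.int64(110), np.int64(67)), (np.int64(178), np.int64(108), np.int64(66)), (np.int64(180), np.int64(109), np.int64(68)), (np.int64(181), np.in
[... 427 characters left out ...]
107), np.int64(64)), (np.int64(179), np.int64(108), np.int64(66)), (np.int64(182), np.int64(109), np.int64(69)), (np.int64(174), np.int64(114), np.int64(81)), (np.int64(146), np.int64(119), np.int64(99)), (np.int64(128), np.int64(121), np.int64(109)), (np.int64(124), np.int64(123), np.int64(113)), (np.int64(124), np.int64(123), np.int64(114))]
blk [ 0.4462 -0.216   0.065 ]
blk [ 0.4453 -0.0962  0.065 ]
scr [ 0.4748 -0.2634  0.065 ]
scr [ 0.4762 -0.0485  0.065 ]
topnear [ 0.431  -0.1777  0.2486]
topnear [ 0.4312 -0.1415  0.2486]
[[array([ 0.4441, -0.2165]), array([ 0.4451, -0.2165]), array([ 0.4462, -0.2165])], [array([ 0.4448, -0.0967]), array([ 0.4458, -0.0967]), array([ 0.4469, -0.0967])]]
```

```bash
python3 -m pendant '[[0.03,0.001,0.001,-0.03,0],[0.03,0.001,0.001,-0.055,0],[0.03,0.001,0.001,-0.07,0],[0.03,0.001,0.001,-0.08,0],[0.03,0.001,0.001,-0.09,0],[0.03,0.001,0.001,-0.1,0],[0.03,0.001,0.001,-0.107,0],[0.03,0.001,0.001,-0.107,0]]' 60
python3 -c "
from h import *;save('wrist','w3');d=save('scene','s3')
a=load('w3')['image'][80:320,160:500];b=d['image'][120:300,100:420];c=np.vstack([cv2.resize(a,(640,340)),cv2.resize(b,(640,250))[:250]]);cv2.imwrite('pics/c3.png',c[:,:,::-1])"
```

```text
time_s: 4.97
tcp_pos: [0.4619, -0.157, 0.1293]
eef_rot: [-0.009, -3.141, 0.0]
wrist_force: [0.3, -0.4, -0.5]
grip_width: 0.451
```

View pics/c3.png

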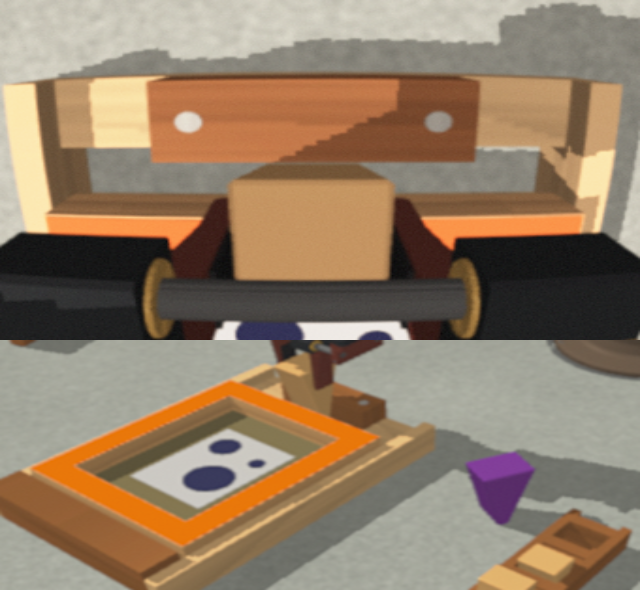

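The wedge's foot is in the gap between block and screen with no contact force. I'll go down in small steps, watching the force.

```bash
python3 -m pendant '[[0.03,0,0,-0.003,0],[0.03,0,0,-0.005,0],[0.03,0,0,-0.007,0],[0.03,0,0,-0.009,0],[0.03,0,0,-0.011,0],[0.03,0,0,-0.013,0],[0.03,0,0,-0.013,0],[0.03,0,0,-0.013,0]]' 60
```

```text
time_s: 5.73
tcp_pos: [0.4624, -0.1573, 0.1173]
eef_rot: [0.01, 3.141, -0.001]
wrist_force: [-0.4, 0.4, -1.0]
grip_width: 0.452
```

```bash
python3 -m pendant '[[0.03,0,0,-0.002,0],[0.03,0,0,-0.003,0],[0.03,0.0005,0,-0.004,0],[0.03,0.001,0,-0.005,0],[0.03,0.001,0,-0.006,0],[0.03,0.001,0,-0.007,0],[0.03,0.001,0,-0.007,0],[0.03,0.001,0,-0.007,0]]' 60
```

```text
time_s: 6.4
tcp_pos: [0.4637, -0.1574, 0.1103]
eef_rot: [0.01, 3.14, -0.001]
wrist_force: [0.5, -0.1, 0.7]
grip_width: 0.452
```

```bash
python3 -m pendant '[[0.03,0,0,-0.001,0],[0.03,0.0005,0,-0.002,0],[0.03,0.0005,0,-0.003,0],[0.03,0.001,0,-0.004,0],[0.03,0.001,0,-0.005,0],[0.03,0.001,0,-0.006,0],[0.03,0.001,0,-0.006,0],[0.03,0.001,0,-0.006,0]]' 60
```

```text
time_s: 7.07
tcp_pos: [0.465, -0.1574, 0.1042]
eef_rot: [0.009, 3.14, -0.001]
wrist_force: [2.4, -0.8, 0.5]
grip_width: 0.45
```

```bash
python3 -m pendant '[[0.03,0,0,-0.001,0],[0.03,0.0005,0,-0.002,0],[0.03,0.001,0,-0.003,0],[0.03,0.001,0,-0.004,0],[0.03,0.001,0,-0.004,0],[0.03,0.001,0,-0.004,0],[0.03,0.001,0,-0.004,0],[0.03,0.001,0,-0.004,0]]' 60
```

```text
time_s: 7.73
tcp_pos: [0.4659, -0.1574, 0.1]
eef_rot: [0.009, 3.14, -0.001]
wrist_force: [1.2, -0.7, -0.2]
grip_width: 0.456
```

```bash
python3 -m pendant '[[0.03,0,0,-0.001,0],[0.03,0,0,-0.002,0],[0.03,0.0005,0,-0.003,0],[0.03,0.001,0,-0.004,0],[0.03,0.001,0,-0.004,0],[0.03,0.001,0,-0.004,0],[0.03,0.001,0,-0.004,0],[0.03,0.001,0,-0.004,0]]' 60
python3 -c "
from h import *;save('wrist','w4');d=save('scene','s4')
a=load('w4')['image'][80:320,160:500];b=d['image'][120:300,100:420];c=np.vstack([cv2.resize(a,(640,340)),cv2.resize(b,(640,250))[:250]]);cv2.imwrite('pics/c4.png',c[:,:,::-1])"
```

```text
time_s: 8.4
tcp_pos: [0.4665, -0.1574, 0.0967]
eef_rot: [0.01, 3.141, -0.001]
wrist_force: [-3.2, 0.3, 13.3]
grip_width: 0.449
```

View pics/c4.png

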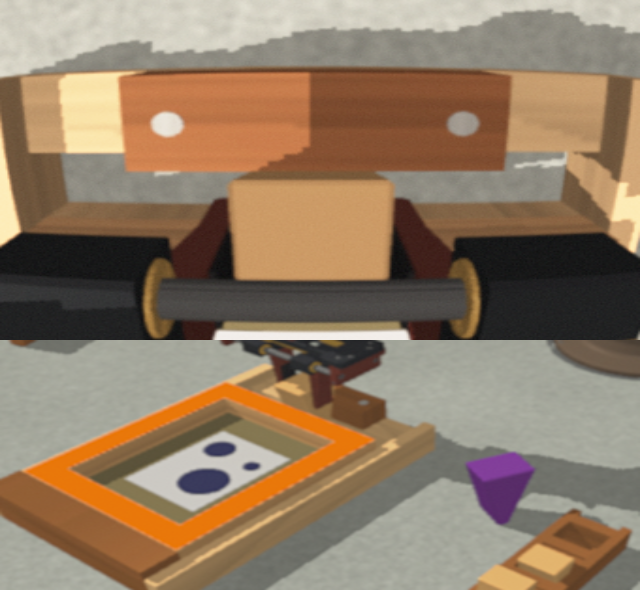

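The screen has moved to the far stop and the down force has risen to 13 N. I'll press a bit more to jam it.

```bash
python3 -m pendant '[[0.03,0,0,-0.001,0],[0.03,0,0,-0.002,0],[0.03,0,0,-0.003,0],[0.03,0,0,-0.003,0],[0.03,0,0,-0.003,0],[0.03,0,0,-0.003,0],[0.03,0,0,-0.003,0],[0.03,0,0,-0.003,0]]' 60
```

```text
time_s: 9.17
tcp_pos: [0.4666, -0.1576, 0.096]
eef_rot: [0.01, 3.14, 0.001]
wrist_force: [-9.4, 2.4, 34.5]
grip_width: 0.45
```

```bash
python3 -m pendant '[[0.03,-0.0005,0,-0.003,0],[0.03,-0.001,0,-0.004,0],[0.03,-0.001,0,-0.004,0],[0.03,-0.001,0,-0.004,0],[0.03,-0.001,0,-0.004,0],[0.03,-0.001,0,-0.004,0],[0.03,-0.001,0,-0.004,0],[0.03,-0.001,0,-0.004,0]]' 60
```

```text
time_s: 9.83
tcp_pos: [0.4665, -0.1576, 0.0956]
eef_rot: [0.01, 3.137, 0.003]
wrist_force: [-11.5, 4.1, 48.9]
grip_width: 0.455
```

```bash
python3 -m pendant '[[0.03,0,0,0,0],[0.03,0,0,0,0],[0.05,0,0,0,0],[0.0878,0,0,0,0],[0.0878,0,0,0,0],[0.0878,0,0,0,0],[0.0878,0,0,0,0],[0.0878,0,0,0,0]]' 10
python3 -m pendant '[[0.0878,0,0,0.005,0],[0.0878,0,0,0.015,0],[0.0878,0,0,0.03,0],[0.0878,0,0,0.05,0],[0.0878,0,0,0.075,0],[0.0878,0,0,0.11,0],[0.0878,0,0,0.14,0],[0.0878,0,0,0.17,0]]'
python3 -m pendant '[[0.0878,0,0.04,0,0],[0.0878,0,0.08,0,0],[0.0878,0,0.12,0,0],[0.0878,0,0.16,0,0],[0.0878,0,0.2,0,0],[0.0878,0,0.24,0,0],[0.0878,0,0.26,0,0],[0.0878,0,0.26,0,0]]'
python3 -c "
from h import *;t=save('top','t5');d=save('scene','s5')
b=d['image'][130:230,200:330];a=t['image'][60:250,340:480]
c=np.hstack([cv2.resize(a,(420,570),interpolation=2),np.vstack([cv2.resize(b,(380,292),interpolation=2),np.zeros((278,380,3),np.uint8)])]);cv2.imwrite('pics/c5.png',c[:,:,::-1])"
```

```text
time_s: 10.5
tcp_pos: [0.4664, -0.1577, 0.0953]
eef_rot: [0.01, 3.137, 0.003]
wrist_force: [0.7, -0.4, 0.0]
grip_width: 0.872
time_s: 11.17
tcp_pos: [0.4661, -0.1579, 0.268]
eef_rot: [0.011, 3.136, 0.003]
wrist_force: [1.3, -0.6, -0.2]
grip_width: 1.001
time_s: 11.83
tcp_pos: [0.4655, 0.1073, 0.2689]
eef_rot: [0.0, 3.135, 0.005]
wrist_force: [0.0, -0.3, -0.7]
grip_width: 0.999
```

View pics/c5.png

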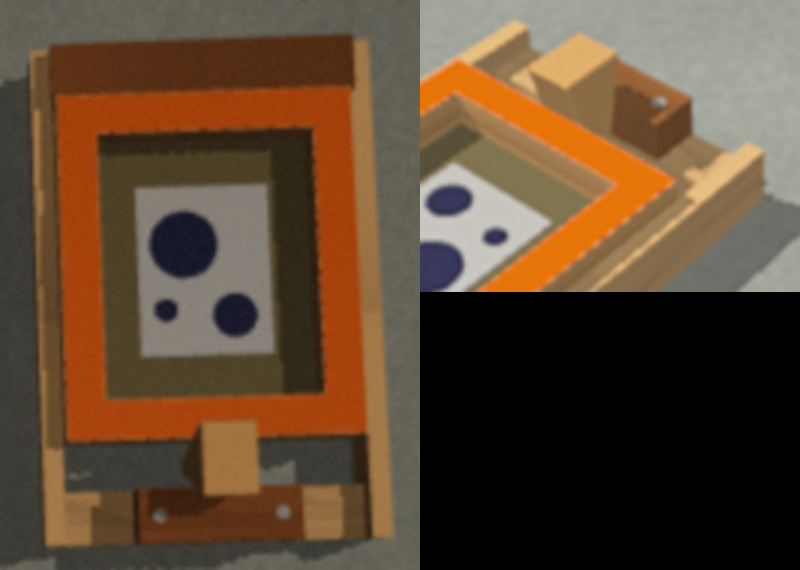

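The picture shows the screen against the far stop and the wedge standing in the gap near the block's middle (crop pixels about 230,458). A last numeric check follows.

```bash
python3 - <<'E'
from h import *
t=load('t5'); s=load('s5')
q=lambda U,V:((U+.5)/3-.5+340,(V+.5)/3-.5+60)
print('screen',plane(t,*q(68,441),.065).round(4),plane(t,*q(366,433),.065).round(4))
print('block',plane(t,*q(137,491),.065).round(4),plane(t,*q(302,486),.065).round(4))
P=np.array([plane(t,*q(*c),.107) for c in [(202,422),(256,420),(259,493),(204,496)]]);print('wedge top',P.round(4),P.mean(0))
# height: triangulate far-side corners using scene crop: scale 380/130
k=380/130; b=((532-420)/k+200,76/k+130); b2=((584-420)/k+200,100/k+130)
for a,bb in ((q(256,420),b),(q(202,422),b2)):
    o1,r1=ray(t,*a);o2,r2=ray(s,*bb);x=np.linalg.lstsq(np.c_[r1,-r2],o2-o1,rcond=None)[0];print('corner',(o1+r1*x[0]).round(4),(o2+r2*x[1]).round(4))
E
```

```text
screen [ 0.4843 -0.048   0.065 ] [ 0.4831 -0.2655  0.065 ]
block [ 0.446 -0.097  0.065] [ 0.4459 -0.2171  0.065 ]
wedge top [[ 0.4911 -0.1401  0.107 ]
 [ 0.4913 -0.178   0.107 ]
 [ 0.4398 -0.1777  0.107 ]
 [ 0.4389 -0.1392  0.107 ]] [ 0.46528109 -0.15873475  0.107     ]
corner [ 0.4925 -0.1804  0.0942] [ 0.4885 -0.1757  0.0929]
corner [ 0.4924 -0.1422  0.0931] [ 0.4829 -0.1302  0.0904]
```

```bash
python3 -c "
from plant import *
print(get_obs()['time_s']);print(close_job())"
```

```text
11.9333
the job is handed in; nothing more can be done
None
```

The job is handed in at about 12 s. The tall wedge stands in the gap, the screen is pushed home against the far stop, and the arm has let go and backed off. `close_job()` gives no verdict, so this rests on my own checks.

**What I did:** I took the tall wedge from the near place of the rack and lowered it into the gap at the middle of the stop block. I drove it down in small steps to about 49 N of down force, by which point it had almost stopped moving. I then opened the fingers, lifted clear and moved away.

**Last checks:**
- **Screen:** the near edge moved about 8 mm, and the picture shows the screen against the far stop. The gap measures about 38 mm, against 36 mm expected, which is within my measuring error.
- **Wedge position:** its top is centred about 1 mm from the gap's middle across it, and about 2 mm from the block's middle along it. It looks square and upright.
- **Wedge height:** the gripper pose at release puts the centre about 8 mm below the gap point, close to the 7 mm expected when tight.

**What disagreed or was not checked:**
- A rough two-camera check of the wedge's height came out about 13 mm lower, which would be near the allowed limit. Its rays missed each other by 6–15 mm, and a wedge that low would not fit a 36 mm gap, so I trusted the gripper height instead.
- I could not measure the force of the wedge on the screen after letting go.

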